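# Eject the charged sander battery

### The job

The oblong battery pack sitting almost flush in its single-bay charger is charged. Press it deeper to trip the push-push latch, and when it has sprung up draw it straight out and stand it upright on the floor of the open plywood tray. Leave the round pack in the other charger seated as it is.

Things in the scene. Friction and masses are not known exactly. Their poses are not given: they have to be found in the camera images.
- pack: Oblong black battery pack, 48 x 34 mm in plan, 66 mm high, 0.2 kg. Origin: centre of its underside; x along the 48 mm side, y along the 34 mm side, z up. It starts upright in the centred 51 x 37 mm well of a fixed grey box-shaped charger (88 mm along x, 76 mm along y, flat rim 86 mm above the table), its top just 3 mm above the rim. Once sprung up it stands 31 mm above the rim, loose.
- ejector (a joint): Height in m of the sprung floor under the oblong pack: 0 = latched (start), negative = pressed deeper, 0.028 = fully up. Pushing the pack's top takes about 5 N; the latch trips 3 to 4 mm deeper than the start, a hard stop comes at 7 mm. When let go after that the floor lifts the pack 28 mm above its start height within 0.5 s and does not latch again.
- tray: Empty open tray of pale plywood, fixed, 130 mm (its x) by 160 mm (its y), 35 mm high, walls and floor 5 mm thick. Origin at the centre of its underside, z up; its inner floor is 5 mm above the table.
- round_pack: The other pack, to be left alone: a black cylinder 39 mm in diameter and 66 mm high, origin at the centre of its underside, z up, seated in a second charger of the same make and size, its round top 3 mm above the rim.

How it is judged (in metres and radians):
On the way:
1. the oblong pack has been pressed deeper and has sprung up with the floor of its charger (value of joint ejector above 0.02 m and height (world z) of pack above 0.04 m), for 0.1 s.
At the end, for the whole second after the job is handed in: The oblong pack stands upright (within 11 degrees) on the inner floor of the plywood tray (underside less than 12 mm above the tray's underside), let go and at rest, and the round pack is still seated within 10 mm of where it was (x of pack in the frame of tray between -0.06 and 0.06 m and y of pack in the frame of tray between -0.075 and 0.075 m and z of pack in the frame of tray below 0.012 m and angle between pack's own z axis and vertical below 0.2 rad and linear speed of pack below 0.03 m/s and distance of round_pack from where it was at the start of the episode below 0.01 m); the robot touches nothing.
It fails at once if the round pack has been ejected or pushed about (distance of round_pack from where it was at the start of the episode above 0.015 m).
It also fails if it takes over 48 s, if anything falls off the work surface, if the arm or the gripper's body presses on something with over 40 N, if the wrist force passes 120 N, or if a joint passes its speed limit or range.

### The arm

A 6-joint arm with a two-finger parallel gripper is mounted at the origin on the work surface. World frame = base frame: x ahead of the robot, y to its left, z up, the work surface at z = 0. Lengths are in mm, angles in rad, forces in N, time in s.
With the tool pointing down it reaches from about 300 to 775 mm from the base axis. Payload 14.6 kg.
Tool frame: the origin (TCP) lies at the very end of the fingers, on their centre line; the grasp point (between the pads) lies 19 mm behind it (manip.grip_point_offset is the distance from the TCP to the grasp point, in mm); z points along the fingers, y is the line along which they close (so a half turn about z gives the same grasp; the last joint's range is limited). The gripper opens to 94 mm and grips with 3 to 60 N. Pads are 16 mm wide; open, the fingers measure 119 mm over their backs; the gripper's body (75 mm by 177 mm) begins 78 mm behind the grasp point.
Start: joints at [-1.214, 0.3, 1.521, -0, 1.321, -0.067], TCP at [226.167, -501.336, 205.446] pointing down, gripper open.
Joint ranges: [-3.03, 3.03], [-0.79, 2.21], [0.23, 2.52], [-1.04, 4.18], [0, 3.07], [-2.55, 2.55]. Speed limits (rad/s): [2.22, 2.22, 2.57, 3.14, 3.14, 3.14].

### API

Orientations are given as [roll, pitch, yaw] about the fixed x, y, z axes, in that order (R = Rz(yaw) Ry(pitch) Rx(roll)).
In Python, from cell import telemetry, eyes, manip gives the robot as it stands.
- The arm moves only by the tool play_rows, never from a script. Its arguments are lists of equal length, an entry for each row: "translation": the shift along the world's x, y, z in m, a list of three; "yaw": the turn about the world's z in rad. A call has 1 to 12 rows; each row is the pose to reach, as a shift and turn from the pose commanded when the call began; what a row does not reach only later rows make up. A row lasts 1/8 s, in which the tool goes at most 62.5 mm and 10.7 degrees, less where a joint would pass 70% of its speed; a pose out of reach is approached as far as the arm can. A call with a gripper value outside its range is refused whole. "hand" is the opening, from 0 (shut) to 1 (fully open), set as the call begins (left out, the last holds). The fingers move at their own pace and stop on an object; "force" is the grip in N (left out, the last holds). Time passes only in rows, so rows that repeat a pose let the fingers close. It gives the time, the measured TCP pose, the force, the opening and the grip force at its end, in the units of the state.
- telemetry.read_state(): the state, without advancing time (a new reading comes with each control period).
- eyes.camera(name): name is "scene" or "top" or "wrist"; returns a dict with "pixels" (384x512x3 uint8, red, green, blue), "fx", "fy", "cx", "cy" (pixels), "cam_to_world" (4x4, takes a point from camera to world coordinates); the wrist camera has in their place "T_tool_cam" (4x4, takes a point from camera to tool coordinates, whose origin is the TCP and whose axes are the flange's). Camera axes: x right, y up, looking along -z (the intrinsics and any distortion apply to the point x, -y, -z); pixel columns grow to the right and rows downward; lengths in mm; the calibration is good to about 2 mm. A picture is of the moment at which its call begins: read the wrist's pose just before it. There is no depth.
- manip.sign_off(): hands the job in; it is judged then, once.
The state is a dict: "clock": time; "joints": joint angles; "qd": joint speeds; "effort": joint torques, N m; "eef_pos": TCP position; "eef_rot": TCP orientation; "wrist_force": force on the tool from outside, world axes, zero at the start; "moment": the same for the moment, N m; "finger_gap": finger opening in mm; "finger_force": force on a finger pad.
Only numpy, scipy, OpenCV 4.12 (cv2) and the standard library are available. Lean on these libraries where they do the work, as an engineer would, in place of code of your own. Each camera call takes 0.05 s, during which the arm holds its last target. There are 200 camera calls.

## Working session

There is one attempt and no reset: what is moved stays moved. The work goes in short steps, Python scripts to look and compute and a tool call to move; the robot and the scene stay as the last step left them, time stands still between calls to the robot, and variables do not carry over. Pictures are saved under pics/ and viewed, at most 10 in all, crops included, and the job is handed in when it is done.

Besides the shell and the picture viewer there is one more tool, called after "Call:" as a command line: name --pt "numbers of a row" for each row, then --argument value for the rest. play_rows: Moves the arm, as the interface text tells. Its arguments: {"type":"object","properties":{"translation":{"type":"array","items":{"type":"array","items":{"type":"number"}}},"yaw":{"type":"array","items":{"type":"number"}},"hand":{"type":"number"},"force":{"type":"number"}},"required":["translation","yaw"]}

```bash
mkdir -p pics
python3 - <<'E'
from cell import telemetry, eyes, manip
import cv2,numpy as np,pickle
s=telemetry.read_state();print(s)
d={}
for n in("scene","top"):
    c=eyes.camera(n);d[n]=c
    print(n,c["fx"],c["fy"],c["cx"],c["cy"],[k for k in c],np.round(c["cam_to_world"],3).tolist())
    cv2.imwrite(f"pics/{n}0.png",c["pixels"][:,:,::-1])
pickle.dump(d,open("d0.pkl","wb"))
E
```

```text
{'clock': 0.0, 'joints': array([-1.21358270e+00,  3.00453118e-01,  1.52162617e+00,  7.62743384e-06,
        1.32068588e+00, -6.65977004e-02]), 'qd': array([-1.73201505e-03,  1.80909399e-03,  8.64888373e-04, -1.46276229e-04,
        6.77891258e-05,  4.96739154e-04]), 'effort': array([ 2.29265161e-04, -5.31799507e+01, -3.52732408e+01,  7.08829612e-02,
        2.43914605e-02, -1.20249942e-04]), 'eef_pos': array([ 226.08357825, -501.07944002,  204.87711769]), 'eef_rot': array([-3.14042323e+00, -8.54005826e-05,  4.23809384e-01]), 'wrist_force': array([-0.16570764, -0.16792035,  0.87022421]), 'moment': array([ 0.00628323, -0.04706545, -0.04309876]), 'finger_force': 0.0, 'finger_gap': 93.97168636689119}
scene 424.38240454224814 424.38240454224814 260.1681663600562 195.0304346743677 ['pixels', 'fx', 'fy', 'cx', 'cy', 'cam_to_world'] [[-0.511, -0.719, 0.47, 997.794], [0.859, -0.419, 0.294, 297.074], [-0.014, 0.554, 0.832, 864.664], [0.0, 0.0, 0.0, 1.0]]
top 371.4059916967824 371.4059916967824 267.78507828417804 191.85697547540627 ['pixels', 'fx', 'fy', 'cx', 'cy', 'cam_to_world'] [[0.016, 0.987, -0.158, 389.996], [-1.0, 0.016, -0.001, -4.064], [0.001, 0.158, 0.987, 917.501], [0.0, 0.0, 0.0, 1.0]]
```

View pics/top0.png

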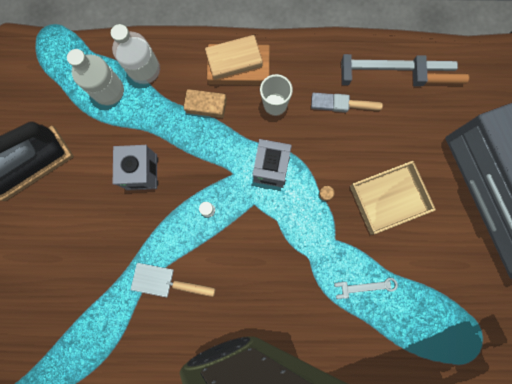

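View pics/scene0.png

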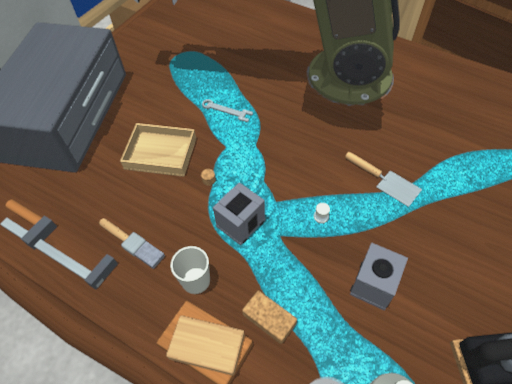

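The top view shows the oblong charger at about (272,162), the round one at (130,163) and the tray at (393,197). Next I enlarge the charger and the tray.

Run:
```python
import cv2,numpy as np,pickle
d=pickle.load(open("d0.pkl","rb"))
def crop(n,x,y,w,h,k):
    return cv2.resize(d[n]["pixels"][y:y+h,x:x+w,::-1],None,fx=k,fy=k,interpolation=cv2.INTER_CUBIC)
a=crop("top",245,132,56,64,6); b=crop("scene",208,178,64,64,6)
im=np.zeros((384,800,3),np.uint8); im[:,:336]=a; im[:,340:724]=b
cv2.imwrite("pics/c1.png",im)
```

```text
(no output)
```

View pics/c1.png

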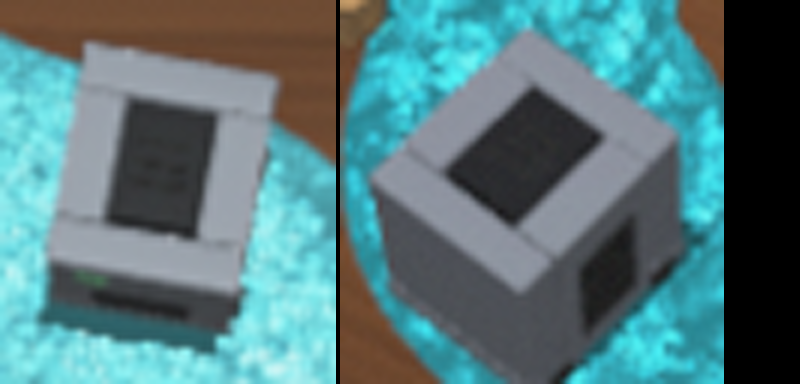

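In the crop, the rim corners in the top half are near (86,42), (278,77), (240,290) and (48,250). The pack top sits centred between them. In the scene half the rim corners are near (530,30), (678,133), (524,292) and (373,180).

```bash
cat > h.py <<'E'
import numpy as np
from scipy.optimize import least_squares
def ray(c,p,z):
    T=np.array(c["cam_to_world"]);v=T[:3,:3]@np.array([(p[0]-c["cx"])/c["fx"],-(p[1]-c["cy"])/c["fy"],-1])
    o=T[:3,3];return (o+v*(z-o[2])/v[2])[:2]
def rect(P,w,h,yaw0):
    P=np.array(P)
    B=np.array([[1,1],[1,-1],[-1,-1],[-1,1]])*[w/2,h/2]
    f=lambda q:[np.linalg.norm(P-(b@np.array([[np.cos(q[2]),np.sin(q[2])],[-np.sin(q[2]),np.cos(q[2])]])+q[:2]),axis=1).min() for b in B]
    r=least_squares(f,[*P.mean(0),yaw0]);return r.x,np.round(f(r.x),1)
E
python3 - <<'E'
import pickle;from h import *
d=pickle.load(open("d0.pkl","rb"))
t=d["top"];s=d["scene"]
def c(l,x,y):return [(x+(u+.5)/6-.5,y+(v+.5)/6-.5) for u,v in l]
rt=[ray(t,p,86) for p in c([(86,42),(278,77),(240,290),(48,250)],245,132)]
rs=[ray(s,p,86) for p in c([(190,30),(338,133),(184,292),(33,180)],208,178)]
pt=[ray(t,p,89) for p in c([(128,98),(217,110),(197,240),(107,220)],245,132)]
ps=[ray(s,p,89) for p in c([(197,87),(265,137),(174,226),(107,170)],208,178)]
tt=[ray(t,p,35) for p in [(352,193),(412,162),(434,209),(374,234)]]
ts=[ray(s,p,35) for p in [(137,124),(195,129),(184,175),(121,164)]]
e=lambda P:[round(float(np.linalg.norm(P[i]-P[(i+1)%4])),1) for i in range(4)]
for n,P,w,h in(("rimT",rt,88,76),("rimS",rs,88,76),("packT",pt,48,34),("packS",ps,48,34),("trayT",tt,130,160),("trayS",ts,130,160)):
    print(n,np.round(P,1).tolist(),e(P)); 
    y0=np.arctan2(*(max([P[0]-P[1],P[1]-P[2]],key=np.linalg.norm)[::-1]))+(np.pi/2 if w==130 else 0)
    q,r=rect(P,w,h,y0);q[2]=(q[2]+np.pi/2)%np.pi-np.pi/2;print("  ",np.round(q,3),r)
print("round",ray(t,(130,163),89),ray(s,(382,268),89))
E
```

```text
rimT [[647.6, 19.6], [634.8, -54.7], [550.9, -40.8], [565.2, 32.4]] [75.4, 85.0, 74.6, 83.3]
   [ 5.9964e+02 -1.0863e+01 -1.6900e-01] [1.9 2.1 1.1 3. ]
rimS [[552.5, -35.6], [564.2, 35.8], [648.7, 22.8], [637.1, -49.1]] [72.3, 85.5, 72.9, 85.7]
   [ 6.00622e+02 -6.51900e+00 -1.58000e-01] [2.  2.4 1.8 2.1]
packT [[624.6, 3.0], [620.5, -31.2], [569.4, -24.2], [576.6, 10.1]] [34.5, 51.5, 35.1, 48.6]
   [ 5.97785e+02 -1.05690e+01 -1.50000e-01] [0.7 1.5 2.1 0.3]
packS [[574.6, -18.3], [580.7, 14.8], [629.2, 6.4], [621.5, -27.1]] [33.6, 49.1, 34.4, 47.7]
   [ 6.01505e+02 -6.05200e+00 -1.87000e-01] [0.2 0.5 0.9 0.4]
trayT [[531.5, -205.5], [610.5, -353.4], [496.0, -400.8], [434.2, -255.7]] [167.6, 123.9, 157.8, 109.4]
   [ 5.18029e+02 -3.03854e+02  4.42000e-01] [ 4.   9.8 11.2  5.1]
trayS [[498.6, -394.7], [435.8, -250.3], [571.8, -185.8], [623.2, -341.9]] [157.5, 150.5, 164.3, 135.4]
   [ 5.32320e+02 -2.93176e+02  3.88000e-01] [13.   0.8  4.9  8.9]
round [583.84334239 313.05509734] [587.01363137 317.95229863]
```

The pack is at about (600, -8.5) with yaw about -0.165, since the two cameras agree within 4 mm. The tray is at about (525, -300), yaw about 0.41. I'll go above the pack and refine with the wrist camera.

Call:
play_rows --pt "0.031 0.041 0" --pt "0.062 0.082 0" --pt "0.093 0.123 0" --pt "0.125 0.164 0" --pt "0.156 0.205 0" --pt "0.187 0.246 0" --pt "0.218 0.288 0" --pt "0.25 0.329 0" --pt "0.281 0.37 0" --pt "0.312 0.411 0" --pt "0.343 0.452 0" --pt "0.374 0.493 0" --yaw '[-0.05,-0.1,-0.15,-0.2,-0.25,-0.3,-0.35,-0.4,-0.45,-0.5,-0.55,-0.59]'

```text
clock: 1.6
eef_pos: [600.9, -6.8, 205.1]
eef_rot: [3.141, 0.001, -0.168]
wrist_force: [0.5, 0.0, -0.0]
finger_gap: 94.6
finger_force: 0.0
```

Call:
play_rows --pt "0 0 0" --pt "0 0 0" --pt "0 0 0" --yaw '[0,0,0]'

```text
clock: 1.98
eef_pos: [599.7, -9.4, 205.6]
eef_rot: [3.141, -0.0, -0.167]
wrist_force: [-0.2, -0.6, 0.3]
finger_gap: 93.9
finger_force: 0.0
```

Run:
```python
from cell import telemetry, eyes
import cv2,numpy as np,pickle
s=telemetry.read_state();c=eyes.camera("wrist")
pickle.dump((s,c),open("w1.pkl","wb"));print({k:np.round(s[k],3) for k in("eef_pos","eef_rot","wrist_force","joints")},{k:np.round(v,3).tolist() for k,v in c.items() if k!="pixels"})
cv2.imwrite("pics/w1.png",c["pixels"][:,:,::-1])
```

```text
{'eef_pos': array([599.731,  -9.362, 205.585]), 'eef_rot': array([ 3.141, -0.   , -0.167]), 'wrist_force': array([-0.183, -0.623,  0.26 ]), 'joints': array([-0.077,  0.412,  1.37 , -0.   ,  1.36 ,  1.661])} {'fx': 306.934, 'fy': 306.934, 'cx': 252.446, 'cy': 187.269, 'T_tool_cam': [[0.0, 0.964, 0.264, 76.814], [1.0, -0.0, 0.0, 0.95], [0.0, 0.264, -0.964, -179.191], [0.0, 0.0, 0.0, 1.0]]}
```

View pics/w1.png

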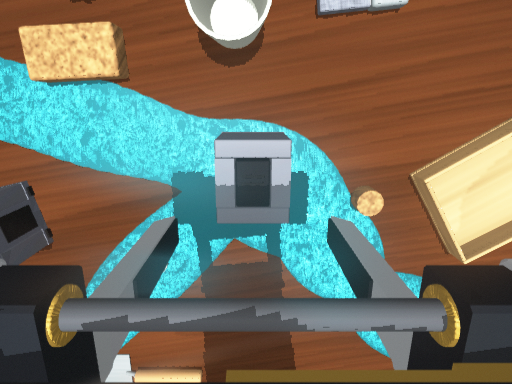

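The wrist view shows the charger square to the image. The dark pack top runs from about (236,157) to (271,207), so I compute its position from those corners, refined by threshold.

Run:
```python
import pickle,cv2;from h import *
from scipy.spatial.transform import Rotation as R
s,c=pickle.load(open("w1.pkl","rb"))
T=np.eye(4);T[:3,:3]=R.from_euler("xyz",s["eef_rot"]).as_matrix();T[:3,3]=s["eef_pos"]
c["cam_to_world"]=T@np.array(c["T_tool_cam"])
g=c["pixels"].max(2)
m=np.zeros_like(g);m[145:215,222:285]=(g[145:215,222:285]<75)
n,l,st,ce=cv2.connectedComponentsWithStats(m);k=1+st[1:,4].argmax()
cn=cv2.findContours((l==k).astype(np.uint8),0,2)[0][0]
b=cv2.boxPoints(cv2.minAreaRect(cn));print(st[k],b.round(1).tolist())
P=np.array([ray(c,p,89) for p in b]);print(P.round(1).tolist());print(rect(P,48,34,-.167),P.mean(0))
```

```text
[ 236  158   34   49 1071] [[236.0, 158.0], [269.0, 158.0], [269.0, 206.0], [236.0, 206.0]]
[[627.3, 1.4], [621.9, -30.3], [573.2, -22.8], [578.8, 10.3]]
(array([ 6.00290064e+02, -1.03599103e+01, -1.66920459e-01]), array([1.1, 1.1, 0.7, 0.7])) [600.2900677  -10.35989976]
```

The pack is at (600.3, -10.1) with yaw -0.167, already aligned. I'll close the fingers and come down to just above the pack top.

Call:
play_rows --pt "0 -0.001 0" --pt "0 -0.001 -0.02" --pt "0 -0.001 -0.04" --pt "0 -0.001 -0.06" --pt "0 -0.001 -0.08" --pt "0 -0.001 -0.095" --pt "0 -0.001 -0.105" --pt "0 -0.001 -0.11" --pt "0 -0.001 -0.11" --pt "0 -0.001 -0.11" --yaw '[0,0,0,0,0,0,0,0,0,0]' --hand 0 --force 10

```text
clock: 3.28
eef_pos: [600.4, -9.3, 96.0]
eef_rot: [-3.142, -0.001, -0.166]
wrist_force: [-0.2, -0.4, 0.3]
finger_gap: 0.5
finger_force: 0.0
```

Call:
play_rows --pt "0 0 -0.002" --pt "0 0 -0.004" --pt "0 0 -0.006" --pt "0 0 -0.008" --pt "0 0 -0.0095" --pt "0 0 -0.011" --pt "0 0 -0.011" --pt "0 0 -0.011" --yaw '[0,0,0,0,0,0,0,0]'

```text
clock: 4.28
eef_pos: [600.2, -9.4, 84.6]
eef_rot: [3.142, -0.0, -0.166]
wrist_force: [-0.6, -0.7, 3.9]
finger_gap: 0.3
finger_force: 2.2
```

Call:
play_rows --pt "0 0 -0.0008" --pt "0 0 -0.001" --pt "0 0 -0.001" --pt "0 0 0.015" --pt "0 0 0.04" --pt "0 0 0.07" --pt "0 0 0.1" --pt "0 0 0.12" --pt "0 0 0.12" --pt "0 0 0.12" --pt "0 0 0.12" --pt "0 0 0.12" --yaw '[0,0,0,0,0,0,0,0,0,0,0,0]'

```text
clock: 5.78
eef_pos: [600.0, -9.3, 203.8]
eef_rot: [3.142, 0.001, -0.166]
wrist_force: [0.4, 0.0, 0.3]
finger_gap: 0.3
finger_force: 0.0
```

Run:
```python
from cell import telemetry, eyes
import cv2,numpy as np,pickle
s=telemetry.read_state();c=eyes.camera("wrist");t=eyes.camera("scene")
pickle.dump((s,c),open("w2.pkl","wb"));print(s["eef_pos"],s["wrist_force"])
im=np.hstack([cv2.resize(c["pixels"][120:245,190:320,::-1],None,fx=3,fy=3),cv2.resize(t["pixels"][155:280,180:310,::-1],None,fx=3,fy=3)])
cv2.imwrite("pics/w2.png",im)
```

```text
[599.99446066  -9.31825126 203.80824381] [0.36212324 0.04439124 0.3299715 ]
```

View pics/w2.png

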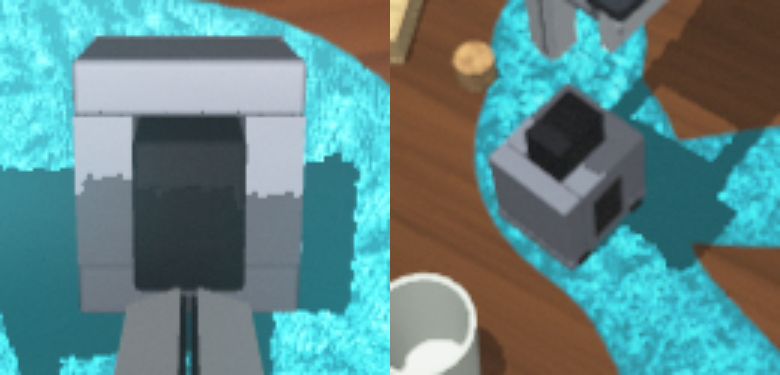

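The pack has sprung up: its body is visible about 30 mm above the rim and square in its well. Next I open, come down around it and grip the 34 mm sides.

Call:
play_rows --pt "0 -0.001 0" --pt "0 -0.001 0" --pt "0 -0.001 0" --pt "0 -0.001 -0.02" --pt "0 -0.001 -0.045" --pt "0 -0.001 -0.07" --pt "0 -0.001 -0.09" --pt "0 -0.001 -0.105" --pt "0 -0.001 -0.112" --pt "0 -0.001 -0.114" --pt "0 -0.001 -0.114" --pt "0 -0.001 -0.114" --yaw '[0,0,0,0,0,0,0,0,0,0,0,0]' --hand 0.9

```text
clock: 7.38
eef_pos: [600.4, -10.4, 91.0]
eef_rot: [-3.141, -0.001, -0.166]
wrist_force: [0.6, 0.3, 0.4]
finger_gap: 84.8
finger_force: 0.0
```

Call:
play_rows --pt "0 0 0" --pt "0 0 0" --pt "0 0 0" --pt "0 0 0" --pt "0 0 0" --pt "0 0 0" --pt "0 0 0" --pt "0 0 0" --yaw '[0,0,0,0,0,0,0,0]' --hand 0 --force 20

```text
clock: 8.38
eef_pos: [600.2, -10.3, 90.5]
eef_rot: [-3.142, -0.0, -0.166]
wrist_force: [-0.3, 1.7, -0.2]
finger_gap: 34.1
finger_force: 19.9
```

Gap 34.1 mm matches the pack's width. Now drawing it straight up.

Call:
play_rows --pt "0 0 0.005" --pt "0 0 0.015" --pt "0 0 0.03" --pt "0 0 0.045" --pt "0 0 0.06" --pt "0 0 0.08" --pt "0 0 0.1" --pt "0 0 0.11" --pt "0 0 0.11" --pt "0 0 0.11" --yaw '[0,0,0,0,0,0,0,0,0,0]'

```text
clock: 9.62
eef_pos: [599.9, -10.3, 199.6]
eef_rot: [3.141, 0.001, -0.166]
wrist_force: [-0.2, 0.6, -2.6]
finger_gap: 33.8
finger_force: 19.9
```

Call:
play_rows --pt "-0.007 -0.026 0" --pt "-0.014 -0.053 0" --pt "-0.02 -0.079 0" --pt "-0.027 -0.105 0" --pt "-0.034 -0.132 0" --pt "-0.041 -0.158 0" --pt "-0.048 -0.185 0" --pt "-0.055 -0.211 0" --pt "-0.061 -0.237 0" --pt "-0.068 -0.264 0" --pt "-0.075 -0.29 0" --pt "-0.075 -0.29 0" --yaw '[0.05,0.1,0.15,0.2,0.25,0.3,0.35,0.4,0.45,0.5,0.55,0.57]'

```text
clock: 11.12
eef_pos: [524.4, -301.6, 199.4]
eef_rot: [-3.14, 0.001, 0.403]
wrist_force: [0.2, 0.7, -2.7]
finger_gap: 33.9
finger_force: 19.9
```

Call:
play_rows --pt "0 0 -0.02" --pt "0 0 -0.04" --pt "0 0 -0.06" --pt "0 0 -0.08" --pt "0 0 -0.1" --pt "0 0 -0.1" --pt "0 0 -0.1" --yaw '[0,0,0,0,0,0,0]'

```text
clock: 12.0
eef_pos: [525.6, -300.1, 101.2]
eef_rot: [3.141, -0.0, 0.404]
wrist_force: [-0.1, -0.1, -2.5]
finger_gap: 33.7
finger_force: 19.9
```

Run:
```python
from cell import telemetry, eyes
import cv2,numpy as np
s=telemetry.read_state();c=eyes.camera("wrist");t=eyes.camera("scene")
print(s["eef_pos"],s["wrist_force"],s["finger_gap"])
im=np.hstack([c["pixels"][60:384,60:452,::-1],cv2.resize(t["pixels"][80:215,90:250,::-1],(384,324))])
cv2.imwrite("pics/w3.png",im)
```

```text
[ 525.57416456 -300.12063114  101.17778276] [-0.11311042 -0.1384162  -2.45096184] 33.74089846388173
```

View pics/w3.png

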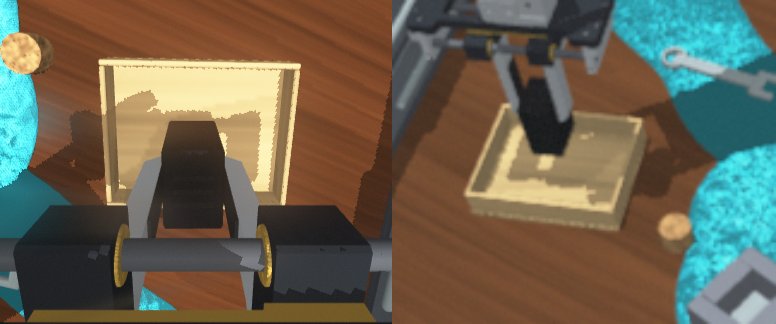

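The pack hangs upright and centred over the tray: the tray's long walls project to -62 and +64 mm from the TCP. I'll lower it, slowly near the floor (expected TCP z is about 44.5).

Call:
play_rows --pt "0 0 -0.015" --pt "0 0 -0.03" --pt "0 0 -0.042" --pt "0 0 -0.05" --pt "0 0 -0.053" --pt "0 0 -0.054" --pt "0 0 -0.055" --pt "0 0 -0.055" --pt "0 0 -0.055" --yaw '[0,0,0,0,0,0,0,0,0]'

```text
clock: 13.22
eef_pos: [525.2, -300.4, 45.7]
eef_rot: [3.141, -0.0, 0.404]
wrist_force: [-0.3, 0.3, -3.0]
finger_gap: 34.1
finger_force: 19.9
```

Call:
play_rows --pt "0 0 -0.0005" --pt "0 0 -0.001" --pt "0 0 -0.001" --yaw '[0,0,0]'

```text
clock: 13.6
eef_pos: [525.2, -300.3, 44.5]
eef_rot: [3.142, -0.0, 0.404]
wrist_force: [-0.1, -0.2, -2.4]
finger_gap: 34.0
finger_force: 19.9
```

Call:
play_rows --pt "0 0 -0.0005" --pt "0 0 -0.001" --pt "0 0 -0.001" --yaw '[0,0,0]'

```text
clock: 13.98
eef_pos: [525.3, -300.4, 44.4]
eef_rot: [3.141, -0.0, 0.404]
wrist_force: [-3.3, 3.5, 8.9]
finger_gap: 33.7
finger_force: 20.0
```

It's on the floor, since the force went from -2.5 to +9 N. Release and lift.

Call:
play_rows --pt "0 0 0.0005" --pt "0 0 0.0005" --pt "0 0 0.0005" --pt "0 0 0.0005" --pt "0 0 0.0005" --pt "0 0 0.0005" --yaw '[0,0,0,0,0,0]' --hand 0.65

```text
clock: 14.72
eef_pos: [525.2, -300.3, 43.9]
eef_rot: [-3.142, -0.0, 0.404]
wrist_force: [0.7, -0.3, -0.1]
finger_gap: 61.0
finger_force: 0.0
```

Call:
play_rows --pt "0 0 0.005" --pt "0 0 0.02" --pt "0 0 0.04" --pt "0 0 0.07" --pt "0 0 0.1" --pt "0 0 0.13" --pt "0 0 0.15" --pt "0 0 0.15" --pt "0 0 0.15" --pt "0 0 0.15" --yaw '[0,0,0,0,0,0,0,0,0,0]'

```text
clock: 15.98
eef_pos: [524.9, -300.2, 193.0]
eef_rot: [-3.14, 0.001, 0.404]
wrist_force: [0.9, -0.2, 0.5]
finger_gap: 61.1
finger_force: 0.0
```

Run:
```python
from cell import telemetry, eyes
import cv2,numpy as np
s=telemetry.read_state();c=eyes.camera("wrist");t=eyes.camera("scene")
print(s["eef_pos"],s["wrist_force"],s["finger_gap"])
im=np.hstack([c["pixels"][60:384,60:452,::-1],cv2.resize(t["pixels"][80:215,90:250,::-1],(384,324))])
cv2.imwrite("pics/w4.png",im)
```

```text
[ 524.87214932 -300.15155955  193.00317279] [ 0.85968264 -0.169909    0.47511411] 61.127030049076815
```

View pics/w4.png

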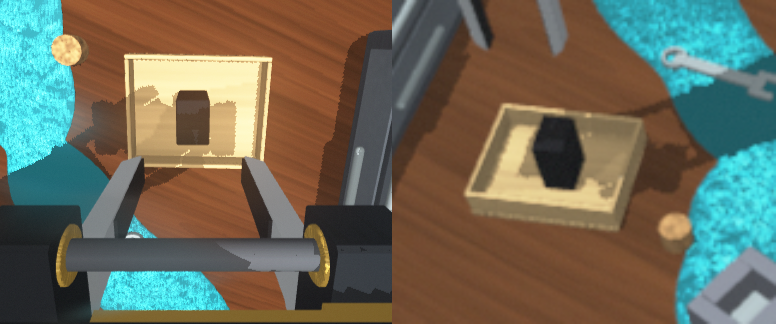

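The pack stands upright in the middle of the tray, at about (193,118) in the left half. The gripper is clear of everything.

```bash
python3 -c "
from cell import manip
print(manip.sign_off())"
```

```text
the job is handed in; nothing more can be done
None
```

The oblong pack was pressed, sprung up, drawn straight out and stood upright in the middle of the tray; I never went near the round pack, and the job was handed in at about 16 s (no verdict was returned).

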